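# Twist the tablet mill's bayonet lid half way and hold it there

### The job

Fit the blue lid on the white tablet mill, its two pins down through the notches by the green marks, then turn it clockwise (seen from above) against the spring until its white pointers stand at the yellow marks: that is half way and makes the mill run, short of the click at the red marks, which you must never reach. The spring turns the lid back if you let go, so finish while still gripping the lid at the yellow marks, fully down on the mill, and do not shift the other things on the worktop.

Things in the scene. Friction and masses are not known exactly. Their poses are not given: they have to be found in the camera images.
- lid: blue bayonet lid, loose, standing on its grey plug, about 0.12 kg. Origin: centre of the plug's underside; z up, x along bar grip and pins. Plug 48 mm across, z 0 to 20 mm, foot chamfered 3 mm; flange 78 mm across, z 20 to 26 mm; bar grip 60 mm long (x), 16 mm wide (y), z 26 to 58 mm, to be pinched across y. A half turn about z gives the same lid.
- lid_grip (a point): middle of the bar grip, on the lid's axis, 48 mm above the lid's origin
- lid_tip_a (a point): the white pointer on the flange at the +x end of the bar, 42 mm from the axis, 22 mm above the lid's origin. Below it a round steel pin, 8 mm thick, sticks out of the plug along +x to 32 mm from the axis, its centre 6 mm above the lid's origin
- lid_tip_b (a point): the same pointer, with the same pin below it, at -x
- mill: white round tablet mill, fixed, 75 mm high, 96 mm across at the top, 118 mm at the foot. Origin: centre of its underside; z up, yaw varies. Lid straight above with its x along the mill's x (either way round) goes down until the flange lies on the top: the lid's origin is then 55 mm above the mill's. Clockwise = the lid's yaw falls below the mill's: green 0, yellow -0.75, red -1.5 rad.
- mill_green_a (a point): green mark by a notch (lid goes in), on the mill's top at its +x, 42 mm from the axis; twin at -x. The 8 mm thick lip has a bore 52 mm across with two notches, 15 mm wide, along +x and -x, to 35 mm from the axis. Below it the pins run clockwise in a channel 70 mm across, 2 mm under the lip, which keeps the lid on
- mill_yellow_a (a point): yellow mark (half way, runs while held), 42 mm from the axis, 0.75 rad clockwise of the green one; its twin is straight across
- mill_red_a (a point): red mark (locked), 42 mm from the axis, 1.5 rad clockwise of the green one; twin straight across. From about 0.9 rad of turn a pin meets a sprung pawl, which clicks in behind it just before red
- run_ring (a joint): the mill's hidden sprung run ring, rad, 0 at rest; the lid's pins push it clockwise (positive) after about 0.1 rad of free play, so it reads about 0.65 with the lid at yellow. Its spring gives about 0.03 N m at rest, 0.06 N m at yellow
- carton_needles: white and green carton 56x100x36 mm; bystander, origin under its centre
- carton_suture: white and purple carton 53x88x30 mm; bystander, origin under its centre
- oximeter: blue finger oximeter 34x58x31 mm; bystander, origin under its centre
- marker: marker pen 136 mm long; bystander, origin under its centre
- gauze_pad: gauze pad 36x56x10 mm; bystander, origin under its centre
- forceps: steel forceps 134 mm long; bystander, origin under its centre
Mind the look-alikes: they are no part of the job. There is more than one size of the lid; the job needs the smallest.

How it is judged:
By the outcome, as a careful person would: the job done as asked, in the order asked, and still so for the second after the job is handed in, while the arm keeps its last pose, push and grip.
It also fails if it takes over 38 s, if anything falls off the work surface, if the arm or the gripper's body presses on something with over 40 N, if the wrist force passes 120 N, or if a joint passes its speed limit or range.

### The arm

A 6-joint arm with a two-finger parallel gripper is mounted at the origin on a cart in front of the work surface, level with it; the furniture and walls round the work are solid. World frame = base frame: x ahead of the robot, y to its left, z up, the work surface at z = 0. Lengths are in m, angles in rad, forces in N, time in s.
With the tool pointing down it reaches from about 0.25 to 0.725 m from the base axis. Payload 9.7 kg.
Tool frame: the origin (TCP) lies on the centre line of the jaws, within the pads' length; the fingertips stand 17 mm ahead of it and the grasp point (between the pads) lies 2 mm behind it; z points along the fingers, y is the line along which they close (so a half turn about z gives the same grasp; the last joint's range is limited). The gripper opens to 85 mm and grips with 20 to 120 N. Pads are 22 mm wide; open, the fingers measure 114 mm over their backs; the gripper's body (76 mm by 85 mm) begins 54 mm behind the grasp point. The pads swing forward as they close: fully open they stand 13 mm farther back than shut.
Start: joints at [-1.223, 0.087, 0.176, 1.66, 0, 1.571], TCP at [0.187, -0.517, 0.248] pointing down, gripper open.
Joint ranges: [-3.13, 3.13], [-0.85, 1.81], [-1.15, 1.24], [-2.2, 2.28], [-1.44, 1.52], [-3.14, 3.14]. Speed limits (rad/s): [2.22, 2.22, 2.57, 3.14, 3.14, 3.14].

### API

Orientations are given as a rotation vector (axis times angle).
In Python, from cell import bot gives the robot as it stands.
- The arm moves only by the tool carry_out, never from a script. Its argument "targets" is a list of rows, each a list of 5 numbers: the shift along the tool's x, y, z normalised to -1 to 1, where 1 is 0.4 m, then the turn about the tool's z normalised to -1 to 1, where 1 is 60 degrees, then the opening, from -1 (shut) to 1 (fully open). In form: [[dx, dy, dz, spin, fingers], ...]. A call has 1 to 5 rows; each row is the pose to reach, as a shift and turn from the pose commanded when the call began, along the tool's axes at that moment; what a row does not reach only later rows make up. A row lasts 1/10 s, in which the tool goes at most 50 mm and 8.59 degrees, less where a joint would pass 70% of its speed; a pose out of reach is approached as far as the arm can. A call with a number of a shift or a turn outside -1 to 1 is refused whole. A call with a gripper value outside its range is refused whole. The fingers move at their own pace and stop on an object; the grip force is fixed at half the most. Time passes only in rows, so rows that repeat a pose let the fingers close. It gives the time, the measured TCP pose, the force, the opening and the grip force at its end, in the units of the state.
- bot.observe(): the state, without advancing time (a new reading comes with each control period).
- bot.capture(name): name is "scene" or "top" or "wrist"; returns the picture (480x640x3 uint8, red, green, blue); there is no depth.
- bot.calibration(name): a dict with "K" (3x3 intrinsics, pixels), "cam_to_world" (4x4, takes a point from camera to world coordinates). Camera axes: x right, y up, looking along -z (the intrinsics and any distortion apply to the point x, -y, -z); pixel columns grow to the right and rows downward; lengths in m; the calibration is good to about 2 mm. A picture is of the moment at which its call begins: read the wrist's pose just before it. calibration takes no time and is no camera call; for the wrist camera it gives the pose at the moment of the call.
- bot.finish_job(): hands the job in; it is judged then, once.
Trained networks look in the newest picture that a camera, given by its name, has taken for a name from the list of things; names that differ only in an ending like _2 or _b are one class to them, and where a whole thing is asked for, a point or a joint stands for the part that bears it (a point fixed in the world has none). Each returns a list of dicts, best first, with "p" (0 to 1); they miss things now and then, are a little off and sometimes report something else, mostly with a low value. They report only what shows in the picture. A call takes as long as a camera call. They do not tell look-alikes from the thing itself.
- bot.outline_of(camera, name): "region" (480x640 bool, what is visible of it).
- bot.spot_point(camera, name): "point" ([x, y, z] in m, in the coordinates of the camera as it stood for that picture, good to about 4 mm: a listed point, or the origin of a listed thing).
The state is a dict: "t": time; "qpos": joint angles; "joint_velocities": joint speeds; "joint_torque": joint torques, N m; "eef_pos": TCP position; "ee_rot": TCP orientation; "ft_force": force on the tool from outside, world axes, zero at the start; "wrist_torque": the same for the moment, N m; "opening": opening from 0.0 (shut) to 1.0 (fully open); "gripper_force": force on a finger pad.
Only numpy, scipy, OpenCV 4.12 (cv2) and the standard library are available. Lean on these libraries where they do the work, as an engineer would, in place of code of your own. Each camera call takes 0.05 s, during which the arm holds its last target. There are 200 camera calls.

## Working session

There is one attempt and no reset: what is moved stays moved. The work goes in short steps, Python scripts to look and compute and a tool call to move; the robot and the scene stay as the last step left them, time stands still between calls to the robot, and variables do not carry over. Pictures are saved under pics/ and viewed, at most 10 in all, crops included, and the job is handed in when it is done.

Besides the shell and the picture viewer there is one more tool, called as name(argument=value, ...) on one line, values as JSON. carry_out: Moves the arm, as the interface text tells. Scaled input: -1 to 1 covers 0.4 m each way for a shift and 60 degrees each way for a turn. Its arguments: {"type":"object","properties":{"targets":{"type":"array"}},"required":["targets"]}

```bash
mkdir -p pics; cat > h.py <<'E'
from cell import bot
import numpy as np, cv2
from scipy.spatial.transform import Rotation as R
def snap(cam,f=None):
    im=bot.capture(cam)
    if f: cv2.imwrite('pics/'+f,im[:,:,::-1])
    return im
def pts(cam,name,n=4):
    T=np.array(bot.calibration(cam)['cam_to_world']);o=[]
    for d in bot.spot_point(cam,name)[:n]:
        p=T[:3,:3]@np.array(d['point'])+T[:3,3]; o.append((np.round(p,4).tolist(),round(d['p'],2),np.round(pix(cam,p)).tolist()))
    return o
def pix(cam,p):
    c=bot.calibration(cam);T=np.linalg.inv(np.array(c['cam_to_world']));q=T[:3,:3]@np.array(p)+T[:3,3]
    v=np.array(c['K'])@np.array([q[0],-q[1],-q[2]]);return v[:2]/v[2]
def ray(cam,uv,z):
    c=bot.calibration(cam);T=np.array(c['cam_to_world']);d=np.linalg.inv(np.array(c['K']))@np.array([uv[0],uv[1],1.])
    d=T[:3,:3]@np.array([d[0],-d[1],-d[2]]);o=T[:3,3];return o+d*(z-o[2])/d[2]
E
python3 - <<'E'
from h import *
print({k:np.round(v,3).tolist() for k,v in bot.observe().items()}); print(list(bot.calibration('top').keys()))
a=snap('top','top0.png');b=snap('scene','sc0.png')
for n in ['lid','lid_grip','lid_tip_a','mill','mill_green_a','mill_yellow_a','mill_red_a']:
    for c in ['top','scene']: print(n,c,pts(c,n))
E
```

```text
{'t': 0.0, 'qpos': [-1.223, 0.087, 0.175, 1.66, -0.0, 1.571], 'joint_velocities': [-0.001, -0.001, -0.0, -0.0, 0.002, 0.001], 'joint_torque': [-0.002, -52.038, 46.48, 0.016, -0.0, 0.0], 'eef_pos': [0.187, -0.517, 0.248], 'ee_rot': [-3.093, -0.543, 0.0], 'ft_force': [0.132, -0.366, 0.475], 'wrist_torque': [-0.027, 0.012, 0.057], 'gripper_force': 0.0, 'opening': 1.002}
['K', 'cam_to_world']
lid top [([0.3945, -0.0233, -0.0034], 0.91, [298.0, 319.0]), ([0.7437, -0.4312, 0.0009], 0.89, [461.0, 186.0]), ([0.554, -0.0967, -0.0005], 0.84, [329.0, 255.0])]
lid scene [([0.7455, -0.4276, -0.0044], 0.88, [367.0, 201.0]), ([0.5514, -0.0899, -0.0011], 0.83, [333.0, 259.0])]
lid_grip top [([0.7434, -0.4264, 0.0686], 0.79, [467.0, 178.0]), ([0.5499, -0.0939, 0.047], 0.69, [329.0, 255.0]), ([0.385, -0.0215, 0.0691], 0.65, [296.0, 323.0])]
lid_grip scene [([0.5642, 0.1287, 0.0713], 0.73, [248.0, 261.0]), ([0.3859, -0.0177, 0.0646], 0.69, [367.0, 271.0]), ([0.5508, -0.0922, 0.048], 0.66, [334.0, 239.0]), ([0.7468, -0.4248, 0.0664], 0.62, [367.0, 178.0])]
lid_tip_a top [([0.7616, -0.4837, 0.031], 0.79,
[... 269 characters left out ...]
6, [342.0, 258.0]), ([0.7263, -0.3707, 0.0267], 0.86, [360.0, 197.0]), ([0.445, -0.0354, 0.0271], 0.71, [350.0, 273.0])]
mill top [([0.5554, 0.1707, -0.0014], 0.62, [224.0, 252.0])]
mill scene [([0.5547, 0.1688, 0.0005], 0.82, [237.0, 302.0])]
mill_green_a top [([0.5919, 0.1478, 0.0724], 0.79, [228.0, 233.0])]
mill_green_a scene [([0.5902, 0.1471, 0.076], 0.89, [232.0, 257.0]), ([0.534, 0.134, 0.0741], 0.22, [255.0, 266.0])]
mill_yellow_a top [([0.5681, 0.1283, 0.0779], 0.96, [235.0, 243.0])]
mill_yellow_a scene [([0.5654, 0.1279, 0.0759], 0.95, [248.0, 259.0])]
mill_red_a top [([0.5349, 0.1298, 0.0717], 0.56, [234.0, 257.0])]
mill_red_a scene [([0.5346, 0.134, 0.0738], 0.7, [255.0, 266.0])]
```

View pics/top0.png

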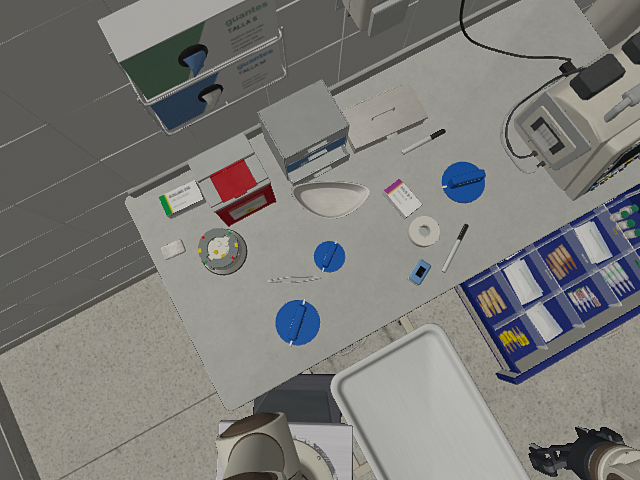

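View pics/sc0.png

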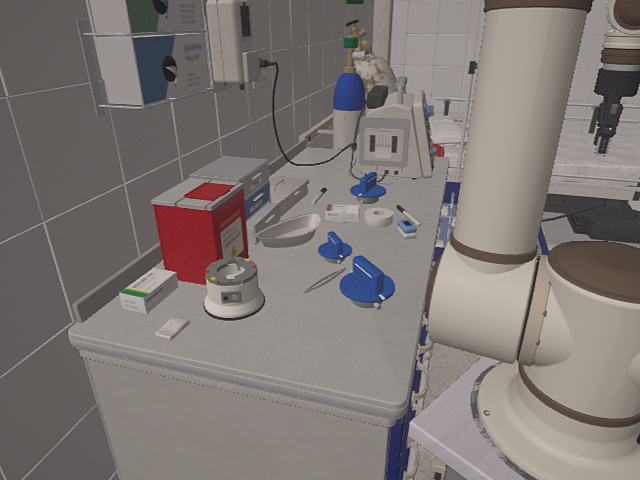

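Candidate lids in the top picture are (298,322), (463,182) and (329,256). The one at (329,256) is clearly smallest: its pointers are about 81 mm apart and the grip is about 48 mm high, which matches the description. The mill is at (222,250), with the red bin behind it. Next I confirm with a crop and work out the first move.

```bash
cat >> h.py <<'E'
def st():
    s=bot.observe();M=R.from_rotvec(s['ee_rot']).as_matrix()
    print('t',round(float(s['t']),2),'p',np.round(s['eef_pos'],4),'yaw_x',round(float(np.arctan2(M[1,0],M[0,0])),4),'tool z',np.round(M[:,2],3),'F',np.round(s['ft_force'],1),'T',np.round(s['wrist_torque'],2),'op',round(float(s['opening']),3),'gf',round(float(s['gripper_force']),1),'q',np.round(s['qpos'],2))
    return s,M
def go(p,yaw):
    s,M=st();d=M.T@(np.array(p)-s['eef_pos'])/0.4
    a=np.arctan2(M[1,0],M[0,0]);dy=(yaw-a+np.pi/2)%np.pi-np.pi/2   # mod pi
    print('shift',np.round(d,4),'world dyaw',round(dy,4),'spin',round(-dy/np.radians(60),4),'alt',round(-(dy-np.sign(dy)*np.pi)/np.radians(60),4))
E
python3 - <<'E'
from h import *
go([0.549,-0.093,0.25],-0.38)
im=cv2.imread('pics/top0.png');a=cv2.resize(im[215:345,190:365],None,fx=4.5,fy=4.5,interpolation=cv2.INTER_CUBIC)
cv2.imwrite('pics/crop.png',a[:600,:800])
for n in ['carton_needles','gauze_pad','forceps']: bot.capture('top');print(n,pts('top',n))
E
```

```text
t 0.8 p [ 0.1874 -0.5171  0.2483] yaw_x 0.3478 tool z [-0. -0. -1.] F [-0.6 -0.5  0.7] T [ 0.02 -0.01 -0.08] op 1.002 gf 0.0 q [-1.22  0.09  0.18  1.66 -0.    1.57]
shift [ 1.2111 -0.6886 -0.0043] world dyaw -0.7278 spin 0.695 alt -2.305
carton_needles [([0.6877, 0.2794, 0.001], 0.87, [184.0, 200.0])]
gauze_pad [([0.5613, 0.2961, -0.0051], 0.51, [175.0, 249.0]), ([0.4896, -0.0143, -0.0007], 0.4, [296.0, 280.0])]
forceps [([0.4898, -0.0136, 0.0029], 0.63, [296.0, 280.0]), ([0.5822, -0.41, 0.0011], 0.3, [454.0, 247.0])]
```

View pics/crop.png

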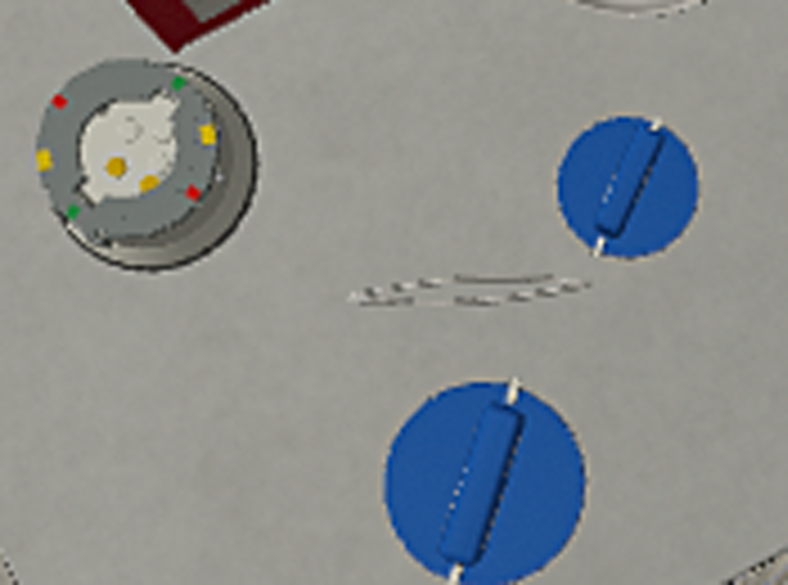

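The crop confirms it: the smallest lid is at about (329,256), with its bar from (335,242) to (323,270). The mill's green marks are at crop (180,83) and (73,212), and yellow at (208,134) and (43,160).

carry_out(targets=[[0.6,-0.34,0,0,1],[0.6,-0.34,0,0,1],[0.6,-0.34,0,0,1],[0.6,-0.34,0,0,1],[0.6,-0.34,0,0,1]])

```text
t: 1.6
eef_pos: [0.3508, -0.3254, 0.2485]
ee_rot: [3.094, 0.543, 0.001]
ft_force: [1.0, -1.2, 0.1]
opening: 1.001
gripper_force: 0.0
```

```bash
python3 -c "
from h import *
go([0.549,-0.093,0.25],-0.38)"
```

```text
t 1.6 p [ 0.3508 -0.3254  0.2485] yaw_x 0.3473 tool z [ 0. -0. -1.] F [ 1.  -1.2  0.1] T [-0.02 -0.07 -0.  ] op 1.001 gf 0.0 q [-0.75 -0.08  0.01  1.66  0.    2.05]
shift [ 0.6637 -0.3777 -0.0038] world dyaw -0.7273 spin 0.6945 alt -2.3055
```

carry_out(targets=[[0.664,-0.378,0,-1,1],[0.664,-0.378,0,-1,1],[0.664,-0.378,0,-1,1],[0.664,-0.378,0,-1,1],[0.664,-0.378,0,-1,1]])

```text
t: 2.1
eef_pos: [0.5131, -0.1348, 0.2485]
ee_rot: [2.674, 1.647, 0.001]
ft_force: [0.5, -1.0, -0.5]
opening: 0.999
gripper_force: 0.0
```

carry_out(targets=[[0,0,0,-1,1],[0,0,0,-1,1],[0,0,0,-1,1],[0,0,0,-1,1],[0,0,0,-1,1]])

```text
t: 2.6
eef_pos: [0.5121, -0.1366, 0.2483]
ee_rot: [-1.885, -2.513, 0.0]
ft_force: [-0.1, 0.4, 0.7]
opening: 0.999
gripper_force: 0.0
```

```bash
python3 -c "
from h import *
go([0.549,-0.093,0.25],-0.38)"
```

```text
t 2.6 p [ 0.5121 -0.1366  0.2483] yaw_x 1.8542 tool z [-0. -0. -1.] F [-0.1  0.4  0.7] T [ 0.04  0.01 -0.  ] op 0.999 gf 0.0 q [-0.26  0.04  0.13  1.66 -0.    1.03]
shift [ 0.0789  0.1191 -0.0043] world dyaw 0.9074 spin -0.8665 alt 2.1335
```

carry_out(targets=[[0.079,0.119,-0.004,-0.86,1],[0.079,0.119,-0.004,-0.86,1],[0.079,0.119,-0.004,-0.86,1],[0.079,0.119,-0.004,-0.86,1],[0.079,0.119,-0.004,-0.86,1]])

```text
t: 3.1
eef_pos: [0.5493, -0.0931, 0.2498]
ee_rot: [-0.834, -3.029, 0.0]
ft_force: [0.4, -0.4, -0.6]
opening: 1.002
gripper_force: 0.0
```

carry_out(targets=[[0,0,0,-0.15,1],[0,0,0,-0.15,1],[0,0,0,-0.15,1]])

```text
t: 3.4
eef_pos: [0.5492, -0.0933, 0.2499]
ee_rot: [0.61, 3.082, -0.0]
ft_force: [-0.8, 0.1, 0.1]
opening: 0.998
gripper_force: 0.0
```

```bash
python3 - <<'E'
from h import *
st(); snap('wrist','w1.png')
for n in ['lid','lid_grip','lid_tip_a']: print(n,pts('wrist',n))
E
```

```text
t 3.4 p [ 0.5492 -0.0933  0.2499] yaw_x 2.7508 tool z [ 0. -0. -1.] F [-0.8  0.1  0.1] T [ 0.01  0.03 -0.01] op 0.998 gf 0.0 q [-0.17  0.1   0.2   1.66 -0.    0.22]
lid [([0.5522, -0.0957, 0.0042], 0.74, [316.0, 205.0]), ([0.4965, -0.0067, -0.001], 0.7, [383.0, 112.0])]
lid_grip [([0.5549, -0.0956, 0.0439], 0.67, [317.0, 217.0])]
lid_tip_a [([0.5115, -0.08, 0.0219], 0.88, [315.0, 160.0]), ([0.4472, -0.034, 0.0271], 0.81, [337.0, 66.0]), ([0.5916, -0.1114, 0.0229], 0.8, [316.0, 253.0])]
```

View pics/w1.png

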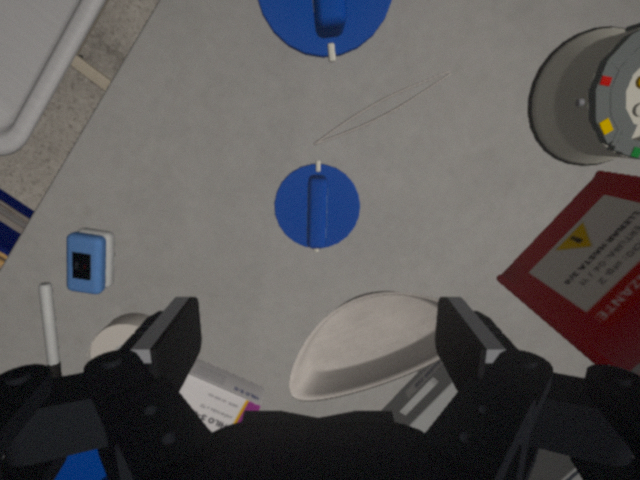

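The lid is centred at about (317,206) in the wrist view, its bar nearly along the image's vertical, with pointers at (318,166) and (317,250). I refine by colour segmentation.

```bash
python3 - <<'E'
from h import *
im=cv2.imread('pics/w1.png').astype(int);b,g,r=im[...,0],im[...,1],im[...,2]
m=((b-r>60)).astype(np.uint8);m[:140]=0;m[270:]=0;m[:,:260]=0;m[:,380:]=0
c=max(cv2.findContours(m,cv2.RETR_EXTERNAL,cv2.CHAIN_APPROX_NONE)[0],key=cv2.contourArea)
W=np.array([ray('wrist',p[0],0.026)[:2] for p in c])
A=np.c_[2*W,np.ones(len(W))];s=np.linalg.lstsq(A,(W**2).sum(1),rcond=None)[0]
ce=s[:2];print('flange',ce,'r',np.sqrt(s[2]+ce@ce))
w=((im.min(2)>195)).astype(np.uint8);n,l,S,C=cv2.connectedComponentsWithStats(w)
P=[]
for i in range(1,n):
    if 270<C[i][0]<365 and 145<C[i][1]<265 and S[i][4]>8: P.append(ray('wrist',C[i],0.024)[:2]);print(C[i],S[i],P[-1])
P=np.array(P);d=P[0]-P[-1];print(np.arctan2(d[1],d[0]),P.mean(0))
top=im[140:270,260:380]; e=m*(b>0)
print(pix('wrist',[*ce,0.058]))
E
```

```text
flange [ 0.55108929 -0.09229593] r 0.032041969722318556Traceback (most recent call last):
  File "<stdin>", line 12, in <module>
IndexError: index 0 is out of bounds for axis 0 with size 0
```

```bash
python3 - <<'E'
from h import *
im=cv2.imread('pics/w1.png');hsv=cv2.cvtColor(im,cv2.COLOR_BGR2HSV)
m=((hsv[...,1]>150)&(abs(hsv[...,0].astype(int)-108)<15)).astype(np.uint8);m[:140]=0;m[270:]=0;m[:,:260]=0;m[:,380:]=0
m=cv2.morphologyEx(m,cv2.MORPH_CLOSE,np.ones((9,9)))
c=max(cv2.findContours(m,cv2.RETR_EXTERNAL,cv2.CHAIN_APPROX_NONE)[0],key=cv2.contourArea)
W=np.array([ray('wrist',p[0],0.026)[:2] for p in c])
for k in range(3):
    A=np.c_[2*W,np.ones(len(W))];s=np.linalg.lstsq(A,(W**2).sum(1),rcond=None)[0];ce=s[:2];r=np.sqrt(s[2]+ce@ce)
    e=abs(np.linalg.norm(W-ce,axis=1)-r);W=W[e<np.percentile(e,90)]
print('flange',ce,'r',r,len(W))
cr=cv2.resize(im[150:265,260:375],None,fx=5,fy=5,interpolation=cv2.INTER_CUBIC);cv2.imwrite('pics/c2.png',cr)
E
```

```text
flange [ 0.54987509 -0.09389718] r 0.037235953237955255 170
```

View pics/c2.png

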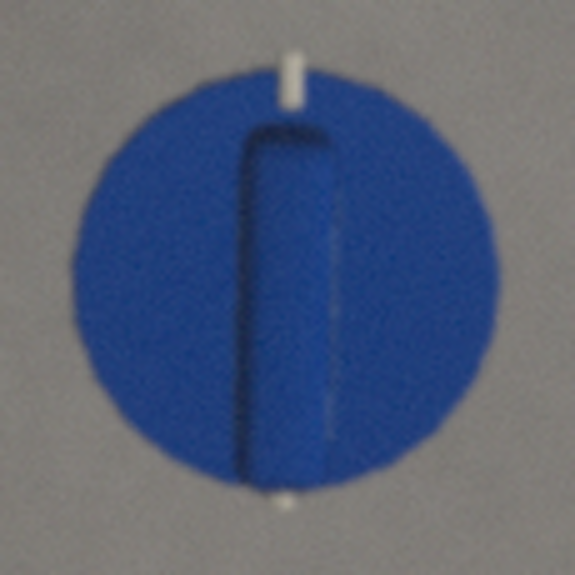

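Crop: flange centre (285,279), pointers (292,80) and (286,500), so the lid is slightly turned. The radius comes out right to about 2 mm.

```bash
python3 - <<'E'
from h import *
f=lambda u,v:(260+(u-2)/5,150+(v-2)/5)
a=ray('wrist',f(292,80),.024);b=ray('wrist',f(286,500),.024);print(a,b,np.linalg.norm(a-b),np.arctan2(*(a-b)[[1,0]]))
c=ray('wrist',f(285.5,279),.025);print('c',c, ray('wrist',f(285.5,66),.026)-c, ray('wrist',f(72,279),.026)-c)
c=ray('wrist',f(290,300),.058);print(c, 'axis60',pix('wrist',[.5499,-.0939,.06]))
y=np.arctan2(*(a-b)[[1,0]]);go([.5502,-.0939,.09],y)
E
```

```text
[ 0.51654853 -0.07908117  0.024     ] [ 0.58794612 -0.10946218  0.024     ] 0.07759266674619951 2.7392827625459826
c [ 0.54892437 -0.09357809  0.025     ] [-0.03522162  0.01442859  0.001     ] [-0.01473188 -0.03552563  0.001     ]
[ 0.5465458  -0.09172294  0.058     ] axis60 [316.68861585 214.80459864]
t 3.6 p [ 0.5492 -0.0933  0.2499] yaw_x 2.7527 tool z [ 0.  0. -1.] F [-0.6 -0.9  0.2] T [-0.04 -0.   -0.02] op 1.001 gf 0.0 q [-0.17  0.1   0.2   1.66  0.    0.22]
shift [-2.900e-03 -3.000e-04  3.998e-01] world dyaw -0.0135 spin 0.0128 alt -2.9872
```

carry_out(targets=[[0,0,0.12,0.013,1],[0,0,0.24,0.013,1],[0,0,0.36,0.013,1],[0,0,0.45,0.013,1],[0,0,0.505,0.013,1]])

```text
t: 4.1
eef_pos: [0.5475, -0.0931, 0.0445]
ee_rot: [-0.626, -3.075, 0.0]
ft_force: [0.2, -0.1, 0.7]
opening: 1.004
gripper_force: 0.0
```

carry_out(targets=[[0,0,0,0,1],[0,0,0,0,-1],[0,0,0,0,-1],[0,0,0,0,-1],[0,0,0,0,-1]])

```text
t: 4.6
eef_pos: [0.5498, -0.0934, 0.0491]
ee_rot: [0.625, 3.077, 0.0]
ft_force: [-0.7, 0.0, -0.0]
opening: 0.329
gripper_force: 0.0
```

```bash
python3 - <<'E'
from h import *
st()
E
```

```text
t 4.6 p [ 0.5498 -0.0934  0.0491] yaw_x 2.7411 tool z [ 0.002 -0.    -1.   ] F [-0.7  0.  -0. ] T [-0.03 -0.03 -0.01] op 0.329 gf 0.0 q [-0.17  0.12 -0.17  1.28 -0.    0.23]
```

carry_out(targets=[[0,0,0,0,-1],[0,0,0,0,-1],[0,0,0,0,-1],[0,0,0,0,-1]])

```text
t: 5.0
eef_pos: [0.5495, -0.0934, 0.0486]
ee_rot: [0.625, 3.078, -0.0]
ft_force: [-0.9, -0.6, 5.7]
opening: 0.176
gripper_force: 62.4
```

```bash
python3 - <<'E'
from h import *
st()
E
```

```text
t 5.0 p [ 0.5495 -0.0934  0.0486] yaw_x 2.7412 tool z [ 0.001 -0.    -1.   ] F [-0.9 -0.6  5.7] T [-0.07  0.1  -0.  ] op 0.176 gf 62.4 q [-0.17  0.12 -0.18  1.27 -0.    0.23]
```

carry_out(targets=[[0,0,-0.05,0,-1],[0,0,-0.17,0,-1],[0,0,-0.29,0,-1],[0.05,0.08,-0.4,0.07,-1],[0.1,0.16,-0.5,0.145,-1]])

```text
t: 5.5
eef_pos: [0.5384, -0.0274, 0.24]
ee_rot: [0.864, 3.02, 0.0]
ft_force: [1.4, 0.1, -1.4]
opening: 0.178
gripper_force: 61.4
```

carry_out(targets=[[0.049,0.09,0,0,-1],[0.096,0.17,0,0,-1],[0.096,0.17,0,0,-1],[0.096,0.17,0,0,-1],[0.096,0.17,0,0,-1]])

```text
t: 6.0
eef_pos: [0.5415, 0.05, 0.2381]
ee_rot: [-0.857, -3.022, 0.001]
ft_force: [-0.5, -0.3, -1.2]
opening: 0.171
gripper_force: 61.5
```

```bash
python3 - <<'E'
from h import *
st(); snap('wrist','w2.png')
for n in ['lid','lid_grip','lid_tip_a','mill','mill_green_a','mill_yellow_a','mill_red_a']: print(n,pts('wrist',n))
s,M=st()
p=np.array(s['eef_pos']);print('expected tips',[pix('wrist',p+M@np.array([e*.042,0,.026])) for e in(1,-1)], 'origin',pix('wrist',p+M@np.array([0,0,.048])))
E
```

```text
t 6.0 p [0.5415 0.05   0.2381] yaw_x 2.5891 tool z [-0.001 -0.    -1.   ] F [-0.5 -0.3 -1.2] T [0.01 0.01 0.  ] op 0.171 gf 61.5 q [ 0.09  0.07  0.14  1.64 -0.    0.64]
lid [([0.3845, -0.0235, 0.0039], 0.88, [150.0, 95.0]), ([0.5453, 0.0491, 0.1919], 0.87, [320.0, 286.0])]
lid_grip [([0.5441, 0.0495, 0.236], 0.74, [320.0, 330.0]), ([0.3886, -0.017, 0.0675], 0.59, [123.0, 88.0])]
lid_tip_a [([0.5041, 0.0719, 0.2126], 0.96, [315.0, 193.0]), ([0.3341, -0.0088, 0.0292], 0.94, [110.0, 22.0]), ([0.4461, -0.0382, 0.0329], 0.69, [167.0, 168.0])]
mill [([0.5624, 0.1695, 0.0024], 0.62, [442.0, 154.0])]
mill_green_a [([0.5904, 0.1483, 0.0755], 0.84, [464.0, 208.0])]
mill_yellow_a [([0.5664, 0.1305, 0.0782], 0.76, [429.0, 194.0])]
mill_red_a [([0.5678, 0.1297, 0.0765], 0.61, [428.0, 196.0]), ([0.535, 0.1344, 0.0777], 0.57, [413.0, 154.0]), ([0.5062, 0.0695, 0.212], 0.29, [311.0, 201.0])]
t 6.4 p [0.5417 0.0501 0.2384] yaw_x 2.5888 tool z [ 0.  0. -1.] F [ 0.  -0.4 -0.6] T [-0.03 -0.01 -0.03] op 0.175 gf 61.5 q [0.09 0.07 0.14 1.64 0.   0.65]
expected tips [array([316.77503808, 197.36311436]), array([316.74627334, 384.09923119])] origin [316.86189142 277.67045649]
```

View pics/w2.png

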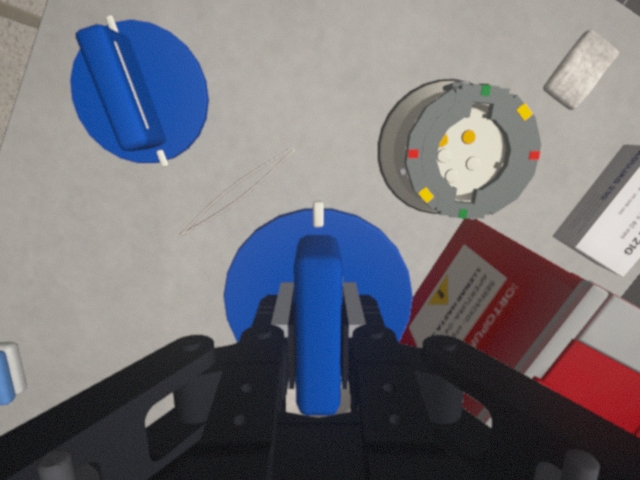

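Lid in hand: pointer end at (319,203), bar upright, flange centred at column 317. Mill marks: green (486,90) and (463,214), yellow (526,112) and (427,195), red (413,154) and (534,156). The bin's foot corner is at (468,220) and its upper corner at about (585,285).

```bash
cat > m.py <<'E'
from h import *
from scipy.optimize import least_squares
def circ(W,r0=None):
    f=lambda x:np.linalg.norm(W-x[:2],axis=1)-(x[2] if r0 is None else r0)
    s=least_squares(f,[*W.mean(0),.04],loss='soft_l1',f_scale=.0005);return s.x,np.abs(s.fun).mean()
im=cv2.imread('pics/w2.png');hsv=cv2.cvtColor(im,cv2.COLOR_BGR2HSV);H,S,V=[hsv[...,i].astype(int) for i in range(3)]
s,M=st();p=np.array(s['eef_pos'])
m=((S>150)&(abs(H-108)<15)).astype(np.uint8);m[:190]=0;m[:,:200]=0;m[:,430:]=0;m[330:]=0
c=max(cv2.findContours(m,cv2.RETR_EXTERNAL,cv2.CHAIN_APPROX_NONE)[0],key=cv2.contourArea)[:,0]
c=np.array([q for q in c if q[1]<290 and np.hypot(q[0]-317,q[1]-300)>80 and abs(q[0]-319)>10])
for dz in (.022,.026):
    W=np.array([ray('wrist',q,p[2]-dz) for q in c]);L=(W-p)@M
    print('lid in tool, flange fit',dz,circ(L[:,:2],.039),circ(L[:,:2]))
for r in (203,225): print('pointer row',r,(ray('wrist',(319,r),p[2]-.0255)-p)@M)
def cen(u,v,kind):
    mk={'g':(abs(H-70)<25)&(S>120),'y':(abs(H-25)<8)&(S>120),'r':((H<8)|(H>172))&(S>120)}[kind].astype(np.uint8)
    z=np.zeros_like(mk);z[v-10:v+11,u-10:u+11]=mk[v-10:v+11,u-10:u+11]
    mo=cv2.moments(z,True);return (mo['m10']/mo['m00'],mo['m01']/mo['m00']) if mo['m00']>5 else (u,v)
D={};A=[]
for k,off,l in (('g',0,[(463,214),(486,90)]),('y',-.75,[(427,195),(526,112)]),('r',-1.5,[(413,154),(534,156)])):
    q=[cen(u,v,k) for u,v in l];w=[ray('wrist',x,.075)[:2] for x in q];D[k]=w
    d=w[0]-w[1];print(k,np.round(q,1).tolist(),'mid',(w[0]+w[1])/2,'dist',np.linalg.norm(d),'mill yaw',np.arctan2(d[1],d[0])-off)
print('bin foot',ray('wrist',(468,220),0),[ray('wrist',(585,285),z) for z in (.1,.15,.2)])
E
python3 m.py
```

```text
t 6.4 p [0.5417 0.0501 0.2384] yaw_x 2.5888 tool z [ 0.  0. -1.] F [ 0.  -0.4 -0.6] T [-0.03 -0.01 -0.03] op 0.175 gf 61.5 q [0.09 0.07 0.14 1.64 0.   0.65]
lid in tool, flange fit 0.022 (array([-0.00137877,  0.00048939,  0.04      ]), np.float64(0.0004605567980693907)) (array([0.00057953, 0.00044789, 0.03742253]), np.float64(0.0001214413979219342))
lid in tool, flange fit 0.026 (array([-0.00197319,  0.00046075,  0.04      ]), np.float64(0.0002078066252862896)) (array([-0.00125271,  0.00045128,  0.03843571]), np.float64(0.00012472881794785238))
pointer row 203 [0.03987283 0.00086687 0.02549844]
pointer row 225 [0.03106364 0.00088142 0.02549879]
g [[462.7, 213.3], [485.4, 89.8]] mid [0.55842694 0.17208197] dist 0.08737921877043822 mill yaw -0.6338877474066292
y [[425.7, 194.6], [524.1, 111.5]] mid [0.55845073 0.17202561] dist 0.08728301732156467 mill yaw -0.6357744917279806
r [[412.6, 153.2], [534.0, 155.0]] mid [0.55836015 0.17194337] dist 0.08752958062898153 mill yaw -0.6372908585374244
bin foot [0.63060163 0.16317654 0.        ] [array([0.67790564, 0.19276297, 0.1       ]), array([0.64115882, 0.17260332, 0.15      ]), array([0.60441201, 0.15244367, 0.2       ])]
```

```bash
python3 - <<'E'
from h import *
C=np.array([.5584,.172]);y=-.635
for cam,f in (('top','top0.png'),('scene','sc0.png')):
    im=cv2.imread('pics/'+f);hsv=cv2.cvtColor(im,cv2.COLOR_BGR2HSV);H,S,V=[hsv[...,i].astype(int) for i in range(3)]
    for k,off,mk in (('g',0,(abs(H-70)<25)&(S>80)),('y',-.75,(abs(H-27)<8)&(S>120)),('r',-1.5,((H<8)|(H>172))&(S>120))):
        w=[]
        for e in (1,-1):
            a=y+off;P=[C[0]+e*.0437*np.cos(a),C[1]+e*.0437*np.sin(a),.075];u,v=np.round(pix(cam,P)).astype(int)
            z=np.zeros(mk.shape,np.uint8);z[v-4:v+5,u-4:u+5]=mk[v-4:v+5,u-4:u+5];mo=cv2.moments(z,True)
            w.append(ray(cam,(mo['m10']/mo['m00'],mo['m01']/mo['m00']),.075)[:2] if mo['m00']>1 else np.array([np.nan]*2))
        d=w[0]-w[1];print(cam,k,np.round(w,4).tolist(),(w[0]+w[1])/2,np.linalg.norm(d),np.arctan2(d[1],d[0])-off)
E
```

```text
top g [[0.5917, 0.1451], [0.522, 0.1961]] [0.55686257 0.17060444] 0.08639448088382246 -0.6325891763698271
top y [[0.5654, 0.1274], [0.5489, 0.2138]] [0.55715305 0.17058994] 0.08789581423053021 -0.6317349727141239
top r [[0.5335, 0.1338], [0.5808, 0.208]] [0.55713515 0.17091436] 0.08792030191335753 -0.6382814996006623
scene g [[0.5922, 0.1466], [0.5224, 0.198]] [0.55728598 0.17227593] 0.08667827665517873 -0.6350362227960344
scene y [[0.5641, 0.1306], [0.5491, 0.2149]] [0.55659999 0.1727569 ] 0.08562457896379277 -0.644952086617594
scene r [[0.5329, 0.136], [0.5847, 0.2115]] [0.55882098 0.17371734] 0.09154064534779857 -0.6722099782829041
```

```bash
python3 -c "
from h import *
go([0.556,0.172,0.165],-.635)"
```

```text
t 6.4 p [0.5417 0.0501 0.2384] yaw_x 2.5888 tool z [ 0.  0. -1.] F [ 0.  -0.4 -0.6] T [-0.03 -0.01 -0.03] op 0.175 gf 61.5 q [0.09 0.07 0.14 1.64 0.   0.65]
shift [0.1295 0.2781 0.1836] world dyaw -0.0822 spin 0.0785 alt -2.9215
```

carry_out(targets=[[0.05,0.1,0.03,0.04,-1],[0.09,0.2,0.08,0.078,-1],[0.1295,0.278,0.14,0.078,-1],[0.1295,0.278,0.183,0.078,-1],[0.1295,0.278,0.183,0.078,-1]])

```text
t: 6.9
eef_pos: [0.5546, 0.1729, 0.1623]
ee_rot: [-0.975, -2.982, 0.004]
ft_force: [0.2, 0.3, -1.2]
opening: 0.176
gripper_force: 61.5
```

carry_out(targets=[[0,0,0,0,-1],[0,0,0,0,-1]])

```text
t: 7.1
eef_pos: [0.5564, 0.1718, 0.1667]
ee_rot: [0.98, 2.983, 0.002]
ft_force: [0.5, -0.2, -0.5]
opening: 0.177
gripper_force: 61.5
```

```bash
python3 - <<'E'
from h import *
go([.556,.172,.135],-.635)
a=snap('scene');b=snap('top');im=np.hstack([cv2.resize(a[190:320,180:290],None,fx=3.6,fy=3.6,interpolation=2),cv2.resize(b[205:305,180:265],(398,468),interpolation=2)])
cv2.imwrite('pics/c3.png',im[:,:,::-1])
E
```

```text
t 7.1 p [0.5564 0.1718 0.1667] yaw_x 2.5067 tool z [ 0.002  0.001 -1.   ] F [ 0.5 -0.2 -0.5] T [-0.01  0.02 -0.03] op 0.177 gf 61.5 q [ 0.3   0.15  0.08  1.51 -0.    0.93]
shift [ 0.0012 -0.0003  0.0793] world dyaw -0.0001 spin 0.0001 alt -2.9999
```

View pics/c3.png

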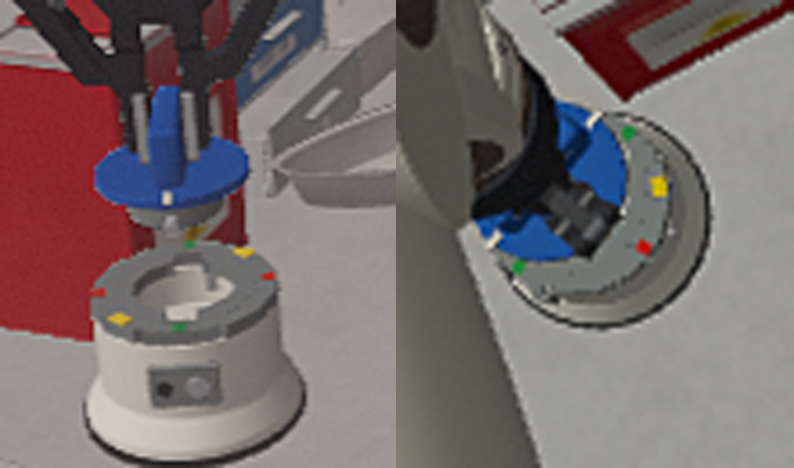

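The left half shows the lid square above the bore with its pointer over the green mark. In the right half both pointers line up with the green marks. I descend.

carry_out(targets=[[0,0,0.06,0,-1],[0,0,0.09,0,-1],[0,0,0.11,0,-1],[0,0,0.122,0,-1],[0,0,0.122,0,-1]])

```text
t: 7.7
eef_pos: [0.5557, 0.1722, 0.1162]
ee_rot: [-0.979, -2.985, 0.0]
ft_force: [0.0, 0.4, -0.6]
opening: 0.177
gripper_force: 61.5
```

```bash
python3 -c "
from h import *
go([0.556,0.172,0.104],-.635)"
```

```text
t 7.7 p [0.5557 0.1722 0.1162] yaw_x 2.5076 tool z [-0.001 -0.    -1.   ] F [ 0.   0.4 -0.6] T [0. 0. 0.] op 0.177 gf 61.5 q [ 0.3   0.15 -0.01  1.41  0.    0.93]
shift [-0.0009 -0.0001  0.0304] world dyaw -0.001 spin 0.001 alt -2.999
```

carry_out(targets=[[0,0,0.01,0,-1],[0,0,0.02,0,-1],[0,0,0.028,0,-1],[0,0,0.032,0,-1],[0,0,0.032,0,-1]])

```text
t: 8.2
eef_pos: [0.5559, 0.1724, 0.1038]
ee_rot: [0.979, 2.985, 0.0]
ft_force: [-0.2, -0.3, -0.1]
opening: 0.173
gripper_force: 61.4
```

```bash
python3 -c "
from h import *
go([0.556,0.172,0.104],-.635)"
```

```text
t 8.2 p [0.5559 0.1724 0.1038] yaw_x 2.5078 tool z [ 0.  0. -1.] F [-0.2 -0.3 -0.1] T [-0.02  0.02 -0.04] op 0.173 gf 61.4 q [ 0.3   0.16 -0.03  1.39  0.    0.93]
shift [-0.0008 -0.0006 -0.0006] world dyaw -0.0012 spin 0.0011 alt -2.9989
```

carry_out(targets=[[0,0,0.002,0,-1],[0,0,0.003,0,-1],[0,0,0.003,0,-1]])

```text
t: 8.5
eef_pos: [0.5559, 0.1724, 0.1036]
ee_rot: [0.979, 2.984, 0.001]
ft_force: [-4.0, -2.5, 7.7]
opening: 0.174
gripper_force: 62.6
```

```bash
python3 -c "
from h import *
go([0.556,0.172,0.104],-.635)"
```

```text
t 8.5 p [0.5559 0.1724 0.1036] yaw_x 2.5077 tool z [ 0.001  0.    -1.   ] F [-4.  -2.5  7.7] T [-0.15  0.73 -0.  ] op 0.174 gf 62.6 q [ 0.3   0.16 -0.03  1.39  0.    0.93]
shift [-0.0008 -0.0006 -0.001 ] world dyaw -0.0011 spin 0.0011 alt -2.9989
```

Seated at the predicted height (TCP 0.1036) with light contact. Now I turn clockwise in stages.

carry_out(targets=[[0,0.0005,0,0.09,-1],[0,0.001,0,0.18,-1],[0,0.001,0,0.27,-1],[0,0.0015,0,0.34,-1],[0,0.0015,0,0.34,-1]])

```text
t: 9.0
eef_pos: [0.5569, 0.1732, 0.1036]
ee_rot: [1.495, 2.761, 0.003]
ft_force: [-0.5, 1.0, 4.6]
opening: 0.172
gripper_force: 62.3
```

```bash
python3 -c "
from h import *
go([0.5567,0.1733,0.1036],-.635-.75)"
```

```text
t 9.0 p [0.5569 0.1732 0.1036] yaw_x 2.1493 tool z [ 0.002  0.001 -1.   ] F [-0.5  1.   4.6] T [ 0.15 -0.05 -0.11] op 0.172 gf 62.3 q [ 0.3   0.16 -0.03  1.39  0.    1.29]
shift [ 0.0004 -0.0003 -0.0001] world dyaw -0.3927 spin 0.375 alt -2.625
```

carry_out(targets=[[0,0,0,0.08,-1],[0,0,0,0.16,-1],[0,0,0,0.25,-1],[0,0,0,0.33,-1],[0,0,0,0.37,-1]])

```text
t: 9.5
eef_pos: [0.5575, 0.1732, 0.1036]
ee_rot: [1.999, 2.421, 0.005]
ft_force: [3.0, 1.4, 4.0]
opening: 0.174
gripper_force: 62.1
```

carry_out(targets=[[0,0,0,0,-1],[0,0,0,0,-1]])

```text
t: 9.7
eef_pos: [0.5573, 0.1732, 0.1036]
ee_rot: [1.994, 2.426, 0.004]
ft_force: [2.9, 0.9, 5.6]
opening: 0.174
gripper_force: 62.4
```

```bash
python3 - <<'E'
from h import *
go([0.5567,0.1733,0.1036],-.635-.75)
w=snap('wrist');print(pts('wrist','lid_tip_a'),pts('wrist','lid_grip'),pts('wrist','mill_yellow_a'),pts('wrist','mill_green_a'))
a=snap('scene');im=np.hstack([cv2.resize(a[200:320,185:285],(375,450),interpolation=2),cv2.resize(w[120:420,180:463],(424,450),interpolation=2)])
cv2.imwrite('pics/w3.png',w[:,:,::-1]);cv2.imwrite('pics/c4.png',im[:,:,::-1])
E
```

```text
t 9.7 p [0.5573 0.1732 0.1036] yaw_x 1.7657 tool z [ 0.003  0.001 -1.   ] F [2.9 0.9 5.6] T [ 0.26 -0.89  0.06] op 0.174 gf 62.4 q [ 0.3   0.16 -0.03  1.38  0.    1.68]
shift [ 0.0004 -0.0015 -0.0001] world dyaw -0.0091 spin 0.0087 alt -2.9913
[([0.5478, 0.2093, 0.0775], 0.62, [313.0, 209.0])] [] [] []
```

View pics/c4.png

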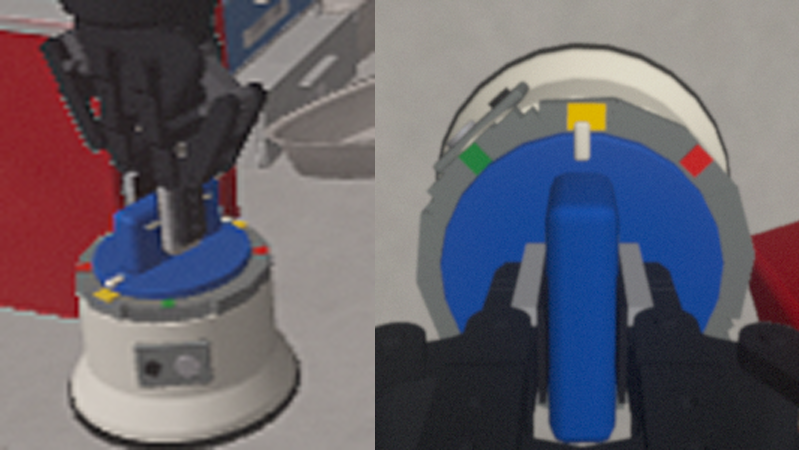

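The wrist crop shows the white pointer at (582,141) against the yellow mark's centre at (586,116), so it is about 1° short, with the flange flat on the mill. A small trim remains.

carry_out(targets=[[0,-0.001,0,0.014,-1],[0,-0.001,0,0.014,-1],[0,-0.001,0,0.014,-1]])

```text
t: 10.3
eef_pos: [0.557, 0.1732, 0.1036]
ee_rot: [2.011, 2.411, 0.005]
ft_force: [4.1, 1.7, 4.6]
opening: 0.179
gripper_force: 62.3
```

```bash
python3 - <<'E'
from h import *
s,M=st();w=snap('wrist','w4.png');hsv=cv2.cvtColor(w,cv2.COLOR_RGB2HSV);H,S,V=[hsv[...,i].astype(int) for i in range(3)]
def c(m):
    z=np.zeros(m.shape,np.uint8);z[170:250,220:440]=m[170:250,220:440]
    n,l,st_,C=cv2.connectedComponentsWithStats(z);i=1+np.argmax(st_[1:,4]);return C[i],st_[i].tolist()
y=c((abs(H-25)<8)&(S>120));g=c((abs(H-70)<25)&(S>100));r=c(((H<8)|(H>172))&(S>120))
m=(w.min(2)>150)&(S<60);z=np.zeros(m.shape,np.uint8);z[190:235,305:340]=m[190:235,305:340]
n,l,q,C=cv2.connectedComponentsWithStats(z);i=1+np.argmax(q[1:,4]);print(y,g,r,C[i],q[i])
C0=np.array([.5575,.1718]);f=lambda u,zz:ray('wrist',u,zz)[:2]
G,Y,Rr,P=f(g[0],.075),f(y[0],.075),f(r[0],.075),f(C[i],.0795)
# centre from three marks, radius .0437, known spacing
from scipy.optimize import least_squares
fn=lambda x:np.r_[tuple(x[:2]+x[3]*np.array([np.cos(x[2]+o),np.sin(x[2]+o)])-p for o,p in((0,G),(-.75,Y),(-1.5,Rr)))]
o=least_squares(fn,[*C0,-.635+np.pi,.0437]);print(o.x,np.abs(o.fun).max());d=P-o.x[:2];print('pointer r',np.linalg.norm(d),'turn',np.arctan2(d[1],d[0])-o.x[2])
E
```

```text
t 10.3 p [0.557  0.1732 0.1036] yaw_x 1.7513 tool z [ 0.003  0.001 -1.   ] F [4.1 1.7 4.6] T [ 0.28 -0.99  0.05] op 0.179 gf 62.3 q [ 0.3   0.16 -0.03  1.38  0.    1.69]
(array([319.97163121, 196.02836879]), [307, 188, 26, 19, 423]) (array([246.04979253, 226.70124481]), [236, 217, 21, 21, 241]) (array([393.92248062, 225.79844961]), [383, 216, 22, 21, 258]) [318.07352941 213.24019608] [314 202   9  24 204]
[0.55810254 0.1711909  2.50737743 0.04385635] 0.00035220334482638505
pointer r 0.03824286884993411 turn -0.7295611814785945
```

```bash
python3 -c "
from cell import bot
print(bot.finish_job())"
```

```text
the job is handed in; nothing more can be done
None
```

I handed the job in at about 10.4 s (limit 38 s), still gripping the smallest blue lid, fully down on the mill and turned clockwise to the yellow marks (0.73 to 0.76 rad measured, target 0.75), well short of red and with no sign of touching anything else.

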